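# Release the latched key-cabinet drawer with the release pin

## Robot

A 6-joint arm with a two-finger parallel gripper is mounted at the origin on the work surface. World frame = base frame: x ahead of the robot, y to its left, z up, the work surface at z = 0. Lengths are in m, angles in rad, forces in N, time in s.
With the tool pointing down it reaches from about 0.225 to 0.875 m from the base axis. Payload 3.4 kg.
Tool frame: the origin (TCP) lies between the finger pads; the fingertips stand 11 mm ahead of it and the grasp point (between the pads) lies 8 mm behind it; z points along the fingers, y is the line along which they close (so a half turn about z gives the same grasp; the last joint's range is limited). The gripper opens to 85 mm and grips with 20 to 120 N. Pads are 22 mm wide; open, the fingers measure 114 mm over their backs; the gripper's body (76 mm by 85 mm) begins 54 mm behind the grasp point. The pads swing forward as they close: fully open they stand 13 mm farther back than shut.
Start: joints at [1.17, 0.276, 1.505, -0, 1.361, -0.121], TCP at [0.159, 0.553, 0.242] pointing down, gripper open.
Joint ranges: [-2.89, 2.89], [-0.75, 2.08], [0.22, 2.7], [-1.18, 4.32], [0.11, 2.71], [-2.7, 2.7]. Speed limits (rad/s): [2.57, 2.57, 3.14, 3.14, 3.14, 3.14].

## Interface

Orientations are given as a unit quaternion [w, x, y, z].
In Python, from rig import sensors, eyes, manip gives the robot as it stands.
- The arm moves only by the tool drive_tool, never from a script. Its argument "deltas" is a list of rows, each an object with "linear": the shift along the world's x, y, z in mm, a list of three; "twist": the turn about the world's z in degrees; "claw": the opening, from 0 (shut) to 1 (fully open). In form: [{"linear": [tx, ty, tz], "twist": twist, "claw": claw}, ...]. A call has 1 to 12 rows; each row is the pose to reach, as a shift and turn from the pose commanded when the call began; what a row does not reach only later rows make up. A row lasts 1/12 s, in which the tool goes at most 41.7 mm and 7.16 degrees, less where a joint would pass 70% of its speed; a pose out of reach is approached as far as the arm can. A call with a gripper value outside its range is refused whole. The fingers move at their own pace and stop on an object; "squeeze" is the grip in N (left out, the last holds). Time passes only in rows, so rows that repeat a pose let the fingers close. It gives the time, the measured TCP pose, the force, the opening and the grip force at its end, in the units of the state.
- sensors.get_state(): the state, without advancing time (a new reading comes with each control period).
- eyes.get_image(name): name is "side" or "top" or "wrist"; returns the picture (420x560x3 uint8, red, green, blue); there is no depth.
- eyes.camera_model(name): a dict with "intrinsics" (3x3 intrinsics, pixels), "R" (3x3) and "t" (3): a world point X has camera coordinates R X + t. Camera axes: x right, y down, z forward; pixel columns grow to the right and rows downward; lengths in m; the calibration is good to about 2 mm. A picture is of the moment at which its call begins: read the wrist's pose just before it. camera_model takes no time and is no camera call; for the wrist camera it gives the pose at the moment of the call.
- manip.sign_off(): hands the job in; it is judged then, once.
The state is a dict: "clock": time; "qpos": joint angles; "qd": joint speeds; "effort": joint torques, N m; "position": TCP position; "ee_rot": TCP orientation; "contact_force": force on the tool from outside, world axes, zero at the start; "moment": the same for the moment, N m; "width": finger opening in m; "gripper_force": force on a finger pad.
Only numpy, scipy, OpenCV 4.12 (cv2) and the standard library are available. Lean on these libraries where they do the work, as an engineer would, in place of code of your own. Each camera call takes 0.05 s, during which the arm holds its last target. There are 200 camera calls.

## Task

The drawer of the dark key cabinet has latched shut. Take the red-handled release pin from its grey stand, push its steel rod down through the slot in the cabinet's top and feel gently along the slot for the hidden spring tab, pressing it until the drawer pops open; never lean hard on the pin. Then put the pin back upright in its stand, fully home, leave the drawer open and leave the other things on the table alone.

Things in the scene. Friction and masses are not known exactly. Their poses are not given: they have to be found in the camera images.
- cabinet: Fixed dark wood key cabinet, 180 deep (x) x 240 wide (y) x 130 high mm, one cream drawer in the lower half of its -x face. Origin: centre of its underside; x to its back, z up. Inside, under the slot, a rigid steel ledge runs its whole length with one 22 mm gap, filled by the spring tab, whose top stands 3 mm above the ledge. Delicate: over 20 N between pin and cabinet damages it.
- slot (a point): Centre of the slot in the cabinet's top face, axes as the cabinet's. Slot 60 mm long (y), 9 mm wide (x), steel trim, 2 mm chamfer, through an 8 mm board. Hidden under it is the tab, 20 mm long (y), 16 mm wide, its top 26 to 42 mm below the top face, its middle anywhere up to 19 mm either way along y from the slot's centre. Place and depth differ each time, unmeasured.
- drawer (a joint): How far the drawer is out, m: 0 latched shut, 0.045 popped open. The tab yields from about 2.5 N; at about 6.5 mm of travel (below the ledge) and 5 to 6 N it lets go of the drawer; at 9.5 mm it bottoms hard. Beside the tab the rod meets the rigid ledge. A spring then pushes the drawer out in about half a second and it stays out by itself.
- pin: Release pin, 60 g (40 to 85), standing in the stand: a steel rod 6 mm in diameter and 75 mm long with a round tip, under a red square handle 22 x 22 mm and 50 mm high. Origin: the rod's tip; z points up along the pin, so the handle reaches from 75 to 125 mm, its faces square to x and y.
- stand: Fixed grey block 50 x 50 x 80 mm high. Origin: centre of its underside, z up. In the middle of its top is a square hole 12 x 12 mm, 78 mm deep, chamfered 3 mm, its sides along x and y. With the pin home the red handle sits on the block's top and the tip is 5 mm above the table.
- polish: Black shoe-polish tin, 70 mm across and 30 mm high, loose. Origin: centre of its underside. Bystander.
- dish: Blue bowl for keys, 120 mm across, 40 mm high, loose. Origin: centre of its underside. Bystander.
- brush: Shoe brush with wooden back, 50 x 150 (y) x 40 mm high, loose. Origin: centre of its underside. Bystander.
There are look-alikes about, which are no part of the job. Leave any purple or yellow look-alike of the pin alone.

How it is judged:
By the outcome, as a careful person would: the job done as asked, in the order asked, and still so for the second after the job is handed in, with the robot touching nothing.
It also fails if it takes over 72 s, if anything falls off the work surface, if the arm or the gripper's body presses on something with over 40 N, if the wrist force passes 120 N, or if a joint passes its speed limit or range.

## Working session

There is one attempt and no reset: what is moved stays moved. The work goes in short steps, Python scripts to look and compute and a tool call to move; the robot and the scene stay as the last step left them, time stands still between calls to the robot, and variables do not carry over. Pictures are saved under pics/ and viewed, at most 10 in all, crops included, and the job is handed in when it is done.

Besides the shell and the picture viewer there is one more tool, called after "Call:" as name(argument=value, ...) on one line, values as JSON. drive_tool: Moves the arm, as the interface text tells. Its arguments: {"type":"object","properties":{"deltas":{"type":"array","items":{"type":"object","properties":{"linear":{"type":"array","items":{"type":"number"}},"twist":{"type":"number"},"claw":{"type":"number"}}}},"squeeze":{"type":"number"}},"required":["deltas"]}

```bash
mkdir -p pics; cat > h.py <<'E'
from rig import sensors, eyes, manip
import numpy as np, cv2
def snap(n,f):
    m=eyes.camera_model(n); im=eyes.get_image(n); cv2.imwrite('pics/'+f,im[:,:,::-1]); return im,m
def back(m,u,v,z):
    K=np.array(m["intrinsics"]);R=np.array(m["R"]);t=np.array(m["t"])
    d=R.T@np.linalg.inv(K)@[u,v,1]; c=-R.T@t
    return c+d*(z-c[2])/d[2]
def proj(m,X):
    p=np.array(m["intrinsics"])@(np.array(m["R"])@np.array(X)+np.array(m["t"])); return p[:2]/p[2]
E
python3 - <<'E'
from h import *
a,m=snap('top','top.png'); b,n=snap('side','side.png')
for q in(m,n):print(-np.array(q['R']).T@q['t'],np.array(q['R'])[2])
print(sensors.get_state())
E
```

```text
[ 0.49205204 -0.01399829  1.16537611] [ 0.04056391 -0.00433145 -0.99916756]
[-0.05682502 -0.22444014  1.03588986] [ 0.53278836  0.17917262 -0.82706332]
{'clock': 0.1, 'qpos': array([ 1.17003183e+00,  2.76534426e-01,  1.50602331e+00,  8.65319341e-06,
        1.36069941e+00, -1.21004500e-01]), 'qd': array([ 0.00030929, -0.00089283, -0.00277962,  0.00090491, -0.00011942,
       -0.00143598]), 'effort': array([ 1.90097591e-03, -4.17689502e+01, -2.46407086e+01, -1.96644083e-05,
        5.79494750e-03, -4.38899860e-06]), 'position': array([0.15859595, 0.55221717, 0.24151799]), 'ee_rot': array([-2.18753116e-04,  1.39425137e-01,  9.90232265e-01, -8.02993425e-04]), 'contact_force': array([-1.2289212 ,  0.36568945,  0.79288086]), 'moment': array([-0.00161042,  0.0509072 ,  0.02642353]), 'gripper_force': 0.0, 'width': 0.0855886450219258}
```

View pics/top.png

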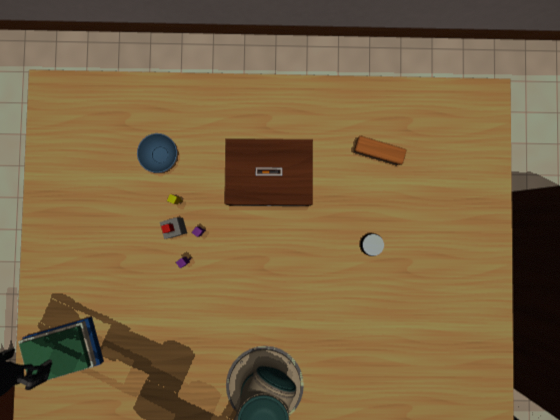

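View pics/side.png

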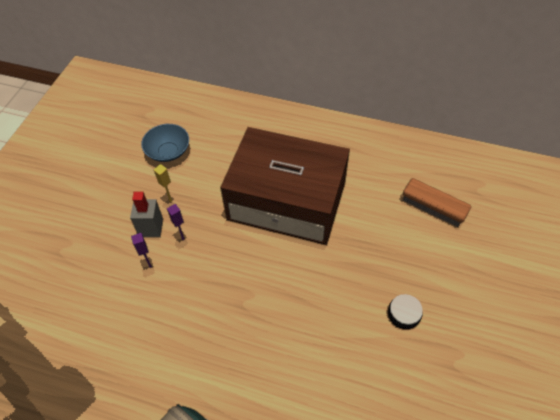

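Top view: red handle about (168,228) on its grey stand (173,228), slot (269,172), purple pins at (199,231) and (184,261), yellow at (175,199). The side view agrees. I'll zoom in on these.

```bash
python3 - <<'E'
from h import *
a=cv2.imread('pics/top.png');m=eyes.camera_model('top');b=cv2.imread('pics/side.png');n=eyes.camera_model('side')
c=cv2.resize(a[185:275,145:215],(0,0),fx=6,fy=6,interpolation=cv2.INTER_CUBIC)
d=cv2.resize(a[135:210,222:317],(0,0),fx=3.9,fy=3.9,interpolation=cv2.INTER_CUBIC)
o=np.zeros((540,800,3),np.uint8);o[:540,:420]=c;o[:d.shape[0],425:425+d.shape[1]]=d;cv2.imwrite('pics/z1.png',o)
def cen(im,f):
    B,G,R=[im[...,i].astype(int) for i in range(3)];k=f(R,G,B).astype(np.uint8);
    N,l,s,ce=cv2.connectedComponentsWithStats(k);
    return [(ce[i].round(1),s[i]) for i in range(1,N) if s[i,4]>15]
for nm,f in dict(red=lambda R,G,B:(R>120)&(G<40)&(B<50),pur=lambda R,G,B:(B>60)&(R>40)&(G<45)&(B>R),yel=lambda R,G,B:(R>120)&(G>120)&(B<50)).items():
    for q,im,mm in(('top',a,m),('side',b,n)):
        for ce,s in cen(im,f): print(nm,q,ce,s,back(mm,*ce,.12).round(3))
print('slot',back(m,269,171.5,.13),back(n,287,167.5,.13))
for uv in((225.5,139),(313,139),(313,204.5),(225,204.5)):print(back(m,*uv,.13).round(4))
E
```

```text
red top [165.3 228. ] [162 224   8   9  49] [0.466 0.277 0.12 ]
pur top [196.9 231.1] [193 227   9   9  42] [0.459 0.19  0.12 ]
pur top [181.  262.6] [177 258   9   9  47] [0.373 0.231 0.12 ]
pur side [174.  212.2] [169 210  10   5  16] [0.454 0.187 0.12 ]
pur side [139.8 239.5] [134 233   9  11  22] [0.374 0.226 0.12 ]
yel top [171.2 198.4] [167 194   9  10  55] [0.548 0.263 0.12 ]
slot [ 0.62508632 -0.0043151   0.13      ] [ 0.6262452  -0.00493674  0.13      ]
[0.7124 0.1163 0.13  ]
[ 0.7167 -0.1234  0.13  ]
[ 0.537  -0.1256  0.13  ]
[0.5329 0.1137 0.13  ]
```

View pics/z1.png

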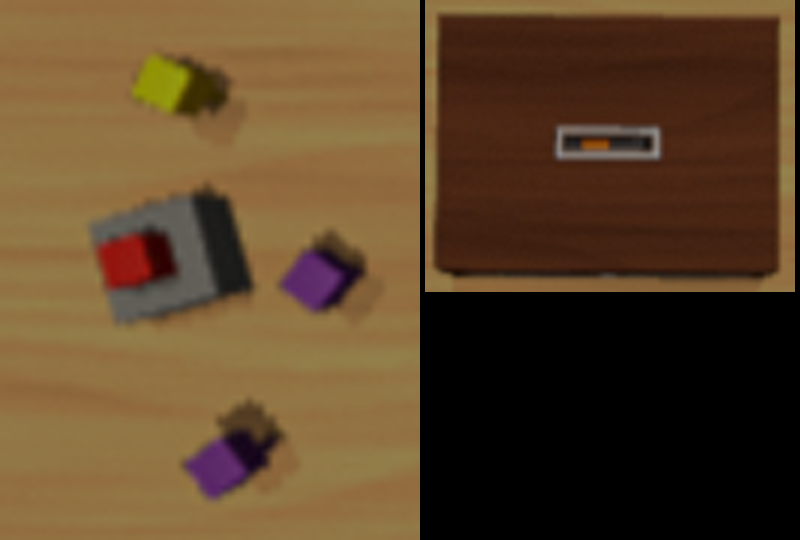

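Call:
drive_tool(deltas=[{"linear":[31,-28,0],"twist":5,"claw":1},{"linear":[62,-56,0],"twist":10,"claw":1},{"linear":[92,-84,0],"twist":15,"claw":1},{"linear":[122,-112,0],"twist":20,"claw":0.8},{"linear":[152,-140,0],"twist":25,"claw":0.7},{"linear":[182,-168,0],"twist":30,"claw":0.6},{"linear":[212,-194,0],"twist":33,"claw":0.6},{"linear":[242,-220,0],"twist":33,"claw":0.6},{"linear":[272,-248,0],"twist":33,"claw":0.6},{"linear":[295,-268,0],"twist":33,"claw":0.6},{"linear":[307,-278,0],"twist":33,"claw":0.6},{"linear":[307,-278,0],"twist":33,"claw":0.6}], squeeze=40)

```text
clock: 1.1
position: [0.4685, 0.2721, 0.2417]
ee_rot: [0.0, -0.145, 0.989, -0.001]
contact_force: [0.2, 0.3, 0.7]
width: 0.0514
gripper_force: 0.0
```

```bash
python3 - <<'E'
from h import *
a,m=snap('wrist','w1.png'); s=sensors.get_state();print(s['position'],s['ee_rot'],s['width'],s['contact_force'],s['clock'])
import pickle;pickle.dump(m,open('w1.pkl','wb'))
print(-np.array(m['R']).T@m['t'],np.array(m['R'])[2])
E
```

```text
[0.466672   0.27346039 0.24167226] [-6.36115440e-04 -1.45923649e-01  9.89295650e-01 -3.36684042e-05] 0.05110525941443023 [-1.02880613 -0.52389906  0.5955231 ] 1.15
[0.40279792 0.25246508 0.37434445] [ 0.26169322  0.07613465 -0.96214353]
```

View pics/w1.png

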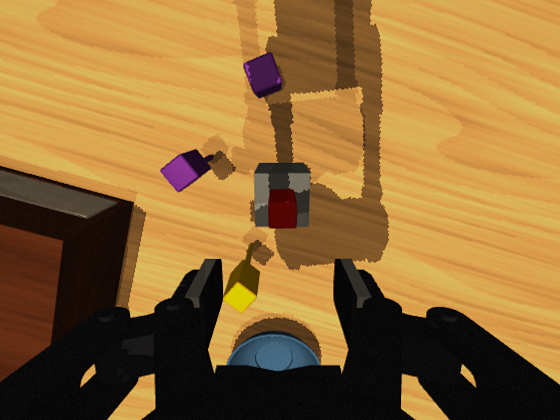

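Wrist view: stand square with the image (yaw matches), red handle at about (283,208), its top face the lower part; neighbours clear of the fingers.

```bash
python3 - <<'E'
from h import *
import pickle;m=pickle.load(open('w1.pkl','rb'));a=cv2.imread('pics/w1.png').astype(int)
k=((a[...,2]>60)&(a[...,1]<40)&(a[...,0]<40)).astype(np.uint8);k[:180]=0;k[235:]=0;k[:,:255]=0;k[:,315:]=0
for r in range(184,232,3):
    x=np.flatnonzero(k[r]);print(r,(x.min(),x.max(),a[r,x,2].mean().round()) if len(x) else '')
# fit: project pin model (handle silhouette) over x,y,yaw
from scipy.optimize import minimize
def sil(p):
    c,s=np.cos(p[2]),np.sin(p[2]);P=[]
    for z in(.08,.13):
        for i,j in((1,1),(1,-1),(-1,-1),(-1,1)):
            P.append(proj(m,[p[0]+.011*(c*i-s*j),p[1]+.011*(s*i+c*j),z]))
    h=cv2.convexHull(np.float32(P));o=np.zeros((420*4,560*4),np.uint8);cv2.fillConvexPoly(o,np.int32(h*4+2),1);return o
K=cv2.resize(k,(2240,1680),interpolation=cv2.INTER_NEAREST)
f=lambda p:np.sum(sil(p)!=K)
r=minimize(f,[.466,.274,.29],method='Nelder-Mead',options=dict(initial_simplex=[[.466,.274,.29],[.474,.274,.29],[.466,.282,.29],[.466,.274,.40]]));print(r.x,r.fun,K.sum())
for uv in((255,175),(308,175),(308,226),(255,226)):print(back(m,*uv,.08).round(4))
E
```

```text
184 
187 
190 (np.int64(271), np.int64(293), np.float64(65.0))
193 (np.int64(270), np.int64(293), np.float64(65.0))
196 (np.int64(269), np.int64(294), np.float64(67.0))
199 (np.int64(269), np.int64(294), np.float64(65.0))
202 (np.int64(269), np.int64(295), np.float64(88.0))
205 (np.int64(269), np.int64(296), np.float64(83.0))
208 (np.int64(268), np.int64(296), np.float64(82.0))
211 (np.int64(268), np.int64(296), np.float64(82.0))
214 (np.int64(268), np.int64(296), np.float64(81.0))
217 (np.int64(268), np.int64(296), np.float64(82.0))
220 (np.int64(268), np.int64(296), np.float64(81.0))
223 (np.int64(268), np.int64(296), np.float64(80.0))
226 (np.int64(269), np.int64(295), np.float64(80.0))
229 
[0.46854147 0.27496219 0.28451916] 1812.0 16624
[0.453  0.2456 0.08  ]
[0.4394 0.2909 0.08  ]
[0.4848 0.3058 0.08  ]
[0.499  0.2585 0.08  ]
```

Call:
drive_tool(deltas=[{"linear":[2.5,0,-35],"twist":0,"claw":0.6},{"linear":[2.5,0,-70],"twist":0,"claw":0.6},{"linear":[2.5,0,-105],"twist":0,"claw":0.6},{"linear":[2.5,0,-130],"twist":0,"claw":0.6},{"linear":[2.5,0,-140],"twist":0,"claw":0.6},{"linear":[2.5,0,-140],"twist":0,"claw":0.5},{"linear":[2.5,0,-140],"twist":0,"claw":0.2},{"linear":[2.5,0,-140],"twist":0,"claw":0},{"linear":[2.5,0,-140],"twist":0,"claw":0},{"linear":[2.5,0,-140],"twist":0,"claw":0},{"linear":[2.5,0,-140],"twist":0,"claw":0}], squeeze=50)

```text
clock: 2.07
position: [0.4693, 0.2753, 0.104]
ee_rot: [0.002, -0.147, 0.989, 0.001]
contact_force: [-1.1, 1.4, 5.5]
width: 0.0216
gripper_force: 49.9
```

Call:
drive_tool(deltas=[{"linear":[0,0,4],"twist":0,"claw":0},{"linear":[0,0,14],"twist":0,"claw":0},{"linear":[0,0,30],"twist":0,"claw":0},{"linear":[0,0,50],"twist":0,"claw":0},{"linear":[0,0,75],"twist":0,"claw":0},{"linear":[0,0,105],"twist":0,"claw":0},{"linear":[0,0,135],"twist":0,"claw":0},{"linear":[0,0,155],"twist":0,"claw":0},{"linear":[0,0,155],"twist":0,"claw":0}])

```text
clock: 2.82
position: [0.4707, 0.2756, 0.2632]
ee_rot: [0.005, -0.147, 0.989, 0.001]
contact_force: [0.7, -0.0, -0.1]
width: 0.0213
gripper_force: 49.4
```

```bash
python3 - <<'E'
from h import *
a,m=snap('top','t2.png');b,n=snap('side','s2.png');s=sensors.get_state();print(s['position'],s['width'],s['contact_force'],s['gripper_force'])
# slot: dark region in bright trim; light pixels near slot
for im,q,(u,v) in((a,m,(269,172)),(b,n,(287,168))):
    g=im.astype(int); c=g[v-15:v+16,u-25:u+26]; w=(c.min(2)>90); ys,xs=np.nonzero(w); print(xs.min()+u-25,xs.max()+u-25,ys.min()+v-15,ys.max()+v-15,len(xs))
    o=((c[...,0]>110)&(c[...,2]<60)&(c[...,1]>50));ys,xs=np.nonzero(o);print('or',len(xs),xs.mean()+u-25 if len(xs) else 0,ys.mean()+v-15 if len(xs) else 0)
    h=cv2.convexHull(np.argwhere(w)[:,::-1].astype(np.float32)+[u-25,v-15] if 0 else np.float32(np.argwhere(w)[:,::-1]+[u-25,v-15]));r=cv2.minAreaRect(h);print(r,back(q,*r[0],.13))
c=cv2.resize(a[155:190,240:300],(0,0),fx=7,fy=7,interpolation=cv2.INTER_CUBIC);d=cv2.resize(b[145:190,255:320],(0,0),fx=6,fy=6,interpolation=cv2.INTER_CUBIC)
o=np.zeros((530,425,3),np.uint8);o[:245,:420]=c[...,::-1];o[250:520,:390]=d[...,::-1];cv2.imwrite('pics/z2.png',o)
E
```

```text
[0.46845285 0.27462385 0.25845925] 0.021625173817282323 [ 0.87820157 -0.52076563 -0.44431722] 49.357627630233765
256 281 168 175 93
or 13 265.2307692307692 171.53846153846155
((268.5, 171.5), (7.0, 25.0), 90.0) [ 0.62506248 -0.00295026  0.13      ]
270 303 160 174 140
or 0 0 0
((286.39886474609375, 166.93820190429688), (33.27920913696289, 8.094942092895508), 12.994617462158203) [ 0.62734994 -0.00323555  0.13      ]
```

View pics/z2.png

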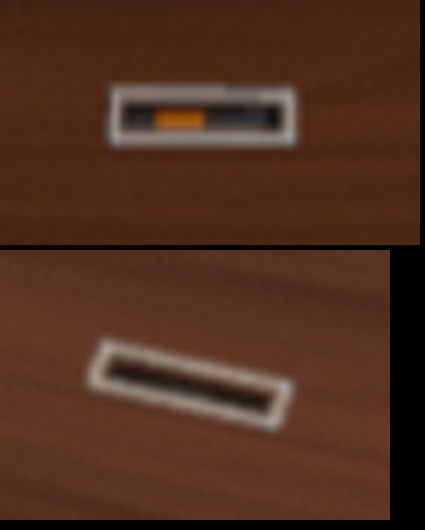

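Tab shows orange, left (+y) of the slot's middle by about 8 mm. Moving above it with the tip 30 mm clear.

Call:
drive_tool(deltas=[{"linear":[12,-20,0],"twist":0,"claw":0},{"linear":[30,-51,0],"twist":0,"claw":0},{"linear":[48,-82,0],"twist":0,"claw":0},{"linear":[66,-113,0],"twist":0,"claw":0},{"linear":[84,-144,0],"twist":0,"claw":0},{"linear":[102,-175,0],"twist":0,"claw":0},{"linear":[120,-206,0],"twist":0,"claw":0},{"linear":[138,-237,0],"twist":0,"claw":0},{"linear":[150,-258,-5],"twist":0,"claw":0},{"linear":[157.5,-270,-10],"twist":0,"claw":0},{"linear":[157.5,-270,-15],"twist":0,"claw":0},{"linear":[157.5,-270,-15],"twist":0,"claw":0}])

```text
clock: 3.92
position: [0.6242, 0.0051, 0.2395]
ee_rot: [-0.003, -0.147, 0.989, 0.001]
contact_force: [-0.5, 0.5, 0.1]
width: 0.0214
gripper_force: 49.4
```

```bash
python3 - <<'E'
from h import *
import pickle
a,m=snap('wrist','w3.png');b,n=snap('side','s3.png');pickle.dump((m,n),open('w3.pkl','wb'));s=sensors.get_state();print(s['position'],s['ee_rot'],s['width'],s['contact_force'],s['clock'])
print(-np.array(m['R']).T@m['t'],proj(m,[.626,.005,.145]),proj(m,[.626,-.003,.13]),proj(n,[.626,.005,.145]),proj(n,[.626,-.003,.13]))
u,v=proj(m,[.626,.0,.135]).astype(int);x0=max(0,min(u-70,420));y0=max(0,min(v-60,300))
c=cv2.resize(a[y0:y0+120,x0:x0+140],(0,0),fx=4,fy=4,interpolation=cv2.INTER_CUBIC)
u,v=proj(n,[.626,.0,.135]).astype(int);print(x0,y0,u-28,v-40)
d=cv2.resize(b[v-40:v+40,u-28:u+28],(0,0),fx=4,fy=4,interpolation=cv2.INTER_CUBIC)
o=np.zeros((480,800,3),np.uint8);o[:480,:560]=c[...,::-1];o[:320,565:565+224]=d[...,::-1];cv2.imwrite('pics/z3.png',o)
E
```

```text
[0.62445779 0.0062071  0.24137711] [-1.34125447e-03 -1.48067983e-01  9.88975849e-01  9.18364481e-04] 0.021436933035617393 [ 0.06074617 -0.02180188 -1.20678656] 4.0167
[ 0.55938754 -0.01523057  0.37249316] [276.8704253 223.9173316] [266.78455193 215.22035278] [282.4651526 162.1804706] [286.11053532 167.38354126]
200 158 256 125
```

View pics/z3.png

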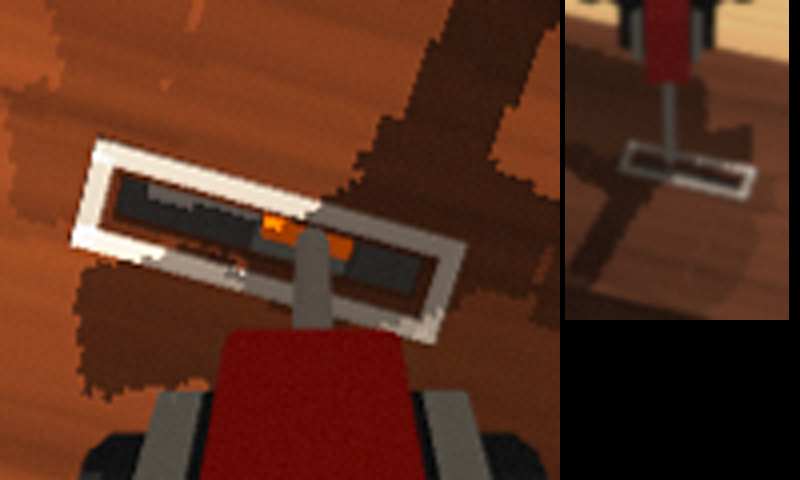

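Wrist view: tip at about (278,216) over the slot (middle (267,219)) with the orange tab under it; side view: tip at (282,167), handle bottom (282,146). I'll triangulate tip and slot.

```bash
python3 - <<'E'
from h import *
import pickle
from scipy.optimize import least_squares
m,n=pickle.load(open('w3.pkl','rb'))
t=lambda X:np.r_[proj(m,X),proj(n,X)]
S=np.r_[267,218.6,286.6,167.2]-.4
print('slot w',back(m,*S[:2],.13),'s',back(n,*S[2:],.13))
d=S-t([.626,-.003,.13])
obs=np.r_[278,219,281.9,166]-.4
for off in (0,d):
    r=least_squares(lambda X:t(X)+off-obs,[.626,.005,.145]);print('tip centre',r.x,r.fun)
print('hb',proj(n,[.626,.005,.217]),proj(m,[.615,.005,.217]))
for z in(.135,.14,.145,.15):print(z,back(m,*obs[:2],z),back(n,*obs[2:],z))
E
```

```text
slot w [ 0.62830011 -0.00247071  0.13      ] s [ 0.62759035 -0.00271096  0.13      ]
tip centre [0.62484039 0.00541171 0.13463629] [ 0.24317141 -0.01056133  0.70179753 -0.0290423 ]
tip centre [0.62222675 0.00475726 0.13599905] [ 0.2435823  -0.01015995  0.70718015 -0.02789652]
hb [281.87774178 139.80772716] [283.28564104 245.92582663]
0.135 [0.62480069 0.00520886 0.135     ] [0.62405546 0.00674471 0.135     ]
0.14 [0.62342353 0.00477855 0.14      ] [0.62027652 0.00546161 0.14      ]
0.145 [0.62204637 0.00434823 0.145     ] [0.61649759 0.00417852 0.145     ]
0.15 [0.62066922 0.00391791 0.15      ] [0.61271866 0.00289543 0.15      ]
```

Call:
drive_tool(deltas=[{"linear":[1.5,0,2],"twist":0,"claw":0},{"linear":[3.5,0,2],"twist":0,"claw":0},{"linear":[3.5,0,2],"twist":0,"claw":0},{"linear":[3.5,0,2],"twist":0,"claw":0}], squeeze=60)

```text
clock: 4.35
position: [0.6294, 0.0054, 0.2449]
ee_rot: [0.0, -0.148, 0.989, -0.0]
contact_force: [0.7, -0.3, -0.1]
width: 0.0217
gripper_force: 59.9
```

```bash
python3 - <<'E'
from h import *
import pickle
a,m=snap('wrist','w4.png');b,n=snap('side','s4.png');pickle.dump((m,n),open('w4.pkl','wb'));s=sensors.get_state();print(s['position'],s['contact_force'],s['clock'])
x0,y0=205,165
c=cv2.resize(a[y0:y0+90,x0:x0+130],(0,0),fx=6,fy=6,interpolation=cv2.INTER_CUBIC)
cv2.imwrite('pics/z4.png',c[...,::-1])
E
```

```text
[0.62921661 0.00507804 0.24464804] [ 0.02722133 -0.46447924  0.22423582] 4.45
```

View pics/z4.png

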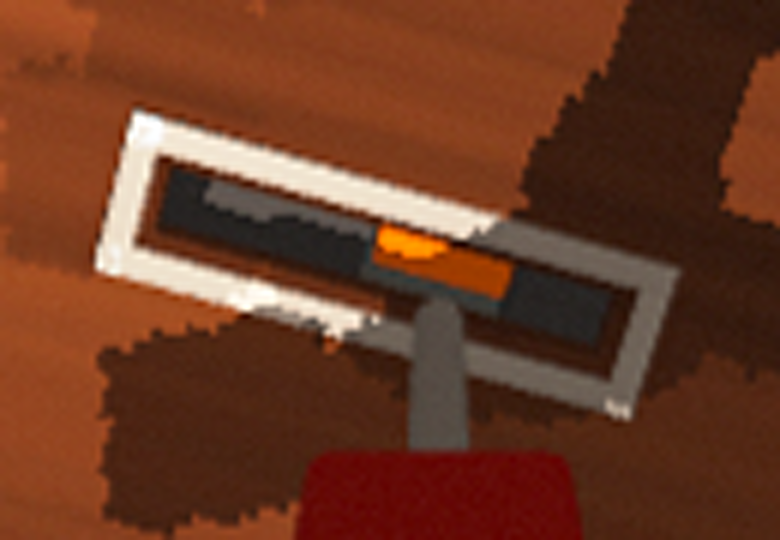

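Wrist close-up: tip centre about row 315 at column 440 of the crop, slot midline row 283; allowing for height the tip is about 1 mm too far +x. Nudge and go down, feeling.

Call:
drive_tool(deltas=[{"linear":[-0.8,0,-1],"twist":0,"claw":0},{"linear":[-0.8,0,-2],"twist":0,"claw":0},{"linear":[-0.8,0,-3],"twist":0,"claw":0},{"linear":[-0.8,0,-4],"twist":0,"claw":0},{"linear":[-0.8,0,-5],"twist":0,"claw":0},{"linear":[-0.8,0,-6],"twist":0,"claw":0}])

```text
clock: 4.95
position: [0.6285, 0.0046, 0.2381]
ee_rot: [-0.0, -0.147, 0.989, 0.0]
contact_force: [0.7, -0.6, -0.6]
width: 0.0214
gripper_force: 59.9
```

Call:
drive_tool(deltas=[{"linear":[0,0,-1],"twist":0,"claw":0},{"linear":[0,0,-2],"twist":0,"claw":0},{"linear":[0,0,-3],"twist":0,"claw":0}])

```text
clock: 5.2
position: [0.6285, 0.0046, 0.2352]
ee_rot: [-0.0, -0.147, 0.989, 0.0]
contact_force: [-0.7, 0.4, -0.7]
width: 0.0213
gripper_force: 59.9
```

Call:
drive_tool(deltas=[{"linear":[0,0,-1],"twist":0,"claw":0},{"linear":[0,0,-2],"twist":0,"claw":0}])

```text
clock: 5.37
position: [0.6285, 0.0047, 0.2333]
ee_rot: [0.0, -0.148, 0.989, 0.0]
contact_force: [-0.2, -0.3, 1.0]
width: 0.0212
gripper_force: 59.9
```

Call:
drive_tool(deltas=[{"linear":[0,0,-0.7],"twist":0,"claw":0},{"linear":[0,0,-1.5],"twist":0,"claw":0}])

```text
clock: 5.53
position: [0.6285, 0.0047, 0.2318]
ee_rot: [0.0, -0.148, 0.989, 0.0]
contact_force: [-0.6, -0.4, -0.6]
width: 0.0214
gripper_force: 59.9
```

```bash
python3 - <<'E'
from h import *
import pickle
a,m=snap('wrist','w5.png');b,n=snap('side','s5.png')
s=sensors.get_state();print(s['position'],s['contact_force'],s['clock'])
c=cv2.resize(a[165:245,205:325],(0,0),fx=4,fy=4,interpolation=cv2.INTER_CUBIC)
d=cv2.resize(b[135:185,260:310],(0,0),fx=6,fy=6,interpolation=cv2.INTER_CUBIC)
o=np.zeros((320,790,3),np.uint8);o[:,:480]=c[...,::-1];o[:300,485:785]=d[...,::-1];cv2.imwrite('pics/z5.png',o)
E
```

```text
[0.62842415 0.00466642 0.23165359] [0.27133278 0.14852024 0.55701109] 5.6333
```

View pics/z5.png

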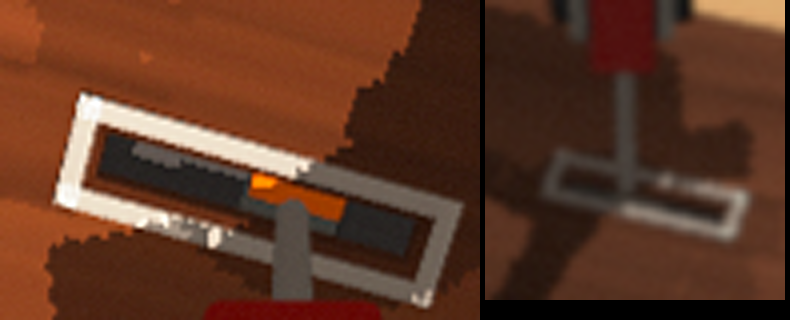

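Tip is centred in the slot's width and over the orange tab (tip column 294, tab 248–345). Continue down.

Call:
drive_tool(deltas=[{"linear":[0,0,-1],"twist":0,"claw":0},{"linear":[0,0,-2],"twist":0,"claw":0}])

```text
clock: 5.8
position: [0.6286, 0.0046, 0.2299]
ee_rot: [0.0, -0.148, 0.989, 0.0]
contact_force: [0.1, 0.5, -0.4]
width: 0.0214
gripper_force: 59.9
```

Call:
drive_tool(deltas=[{"linear":[0,0,-1],"twist":0,"claw":0},{"linear":[0,0,-2],"twist":0,"claw":0}])

```text
clock: 5.97
position: [0.6285, 0.0047, 0.2277]
ee_rot: [-0.0, -0.148, 0.989, 0.0]
contact_force: [-0.2, -0.7, -0.0]
width: 0.0216
gripper_force: 59.9
```

Call:
drive_tool(deltas=[{"linear":[0,0,-1],"twist":0,"claw":0},{"linear":[0,0,-2],"twist":0,"claw":0}])

```text
clock: 6.13
position: [0.6285, 0.0047, 0.2257]
ee_rot: [-0.0, -0.148, 0.989, 0.0]
contact_force: [-0.8, -0.2, 0.3]
width: 0.0211
gripper_force: 59.9
```

Call:
drive_tool(deltas=[{"linear":[0,0,-1],"twist":0,"claw":0},{"linear":[0,0,-2],"twist":0,"claw":0},{"linear":[0,0,-3],"twist":0,"claw":0}])

```text
clock: 6.38
position: [0.6285, 0.0047, 0.2227]
ee_rot: [-0.0, -0.148, 0.989, 0.0]
contact_force: [-0.4, -0.3, -0.4]
width: 0.0211
gripper_force: 59.9
```

Call:
drive_tool(deltas=[{"linear":[0,0,-1],"twist":0,"claw":0},{"linear":[0,0,-2],"twist":0,"claw":0},{"linear":[0,0,-3],"twist":0,"claw":0}])

```text
clock: 6.63
position: [0.6285, 0.0047, 0.2197]
ee_rot: [-0.0, -0.148, 0.989, 0.0]
contact_force: [-0.8, 0.5, -0.3]
width: 0.0214
gripper_force: 59.9
```

Call:
drive_tool(deltas=[{"linear":[0,0,-1],"twist":0,"claw":0},{"linear":[0,0,-2],"twist":0,"claw":0},{"linear":[0,0,-3],"twist":0,"claw":0}])

```text
clock: 6.88
position: [0.6285, 0.0047, 0.2167]
ee_rot: [-0.0, -0.148, 0.989, 0.0]
contact_force: [-0.6, 0.4, -0.7]
width: 0.0213
gripper_force: 59.9
```

Call:
drive_tool(deltas=[{"linear":[0,0,-0.7],"twist":0,"claw":0},{"linear":[0,0,-1.4],"twist":0,"claw":0},{"linear":[0,0,-2],"twist":0,"claw":0}])

```text
clock: 7.13
position: [0.6285, 0.0047, 0.2148]
ee_rot: [0.0, -0.148, 0.989, 0.0]
contact_force: [-0.5, 0.6, -0.5]
width: 0.0214
gripper_force: 59.9
```

Call:
drive_tool(deltas=[{"linear":[0,0,-0.7],"twist":0,"claw":0},{"linear":[0,0,-1.4],"twist":0,"claw":0},{"linear":[0,0,-2],"twist":0,"claw":0}])

```text
clock: 7.38
position: [0.6285, 0.0047, 0.2128]
ee_rot: [0.0, -0.148, 0.989, 0.0]
contact_force: [0.4, 1.0, -0.5]
width: 0.0217
gripper_force: 59.9
```

Call:
drive_tool(deltas=[{"linear":[0,0,-0.7],"twist":0,"claw":0},{"linear":[0,0,-1.4],"twist":0,"claw":0},{"linear":[0,0,-2],"twist":0,"claw":0}])

```text
clock: 7.63
position: [0.6285, 0.0047, 0.2107]
ee_rot: [-0.0, -0.148, 0.989, 0.0]
contact_force: [-0.0, -0.5, -1.1]
width: 0.0211
gripper_force: 59.9
```

Call:
drive_tool(deltas=[{"linear":[0,0,-0.7],"twist":0,"claw":0},{"linear":[0,0,-1.4],"twist":0,"claw":0},{"linear":[0,0,-2],"twist":0,"claw":0}])

```text
clock: 7.88
position: [0.6285, 0.0047, 0.2088]
ee_rot: [-0.0, -0.148, 0.989, 0.0]
contact_force: [-0.5, -0.2, -1.1]
width: 0.021
gripper_force: 59.9
```

Call:
drive_tool(deltas=[{"linear":[0,0,-0.7],"twist":0,"claw":0},{"linear":[0,0,-1.4],"twist":0,"claw":0},{"linear":[0,0,-2],"twist":0,"claw":0}])

```text
clock: 8.13
position: [0.6285, 0.0047, 0.2067]
ee_rot: [-0.0, -0.148, 0.989, 0.0]
contact_force: [-0.9, 0.6, -1.0]
width: 0.0216
gripper_force: 59.9
```

Call:
drive_tool(deltas=[{"linear":[0,0,-0.7],"twist":0,"claw":0},{"linear":[0,0,-1.4],"twist":0,"claw":0},{"linear":[0,0,-2],"twist":0,"claw":0}])

```text
clock: 8.38
position: [0.6285, 0.0047, 0.2048]
ee_rot: [-0.0, -0.148, 0.989, 0.0]
contact_force: [0.5, -0.1, -0.0]
width: 0.0213
gripper_force: 59.9
```

Call:
drive_tool(deltas=[{"linear":[0,0,-0.7],"twist":0,"claw":0},{"linear":[0,0,-1.4],"twist":0,"claw":0},{"linear":[0,0,-2],"twist":0,"claw":0}])

```text
clock: 8.63
position: [0.6285, 0.0047, 0.2028]
ee_rot: [-0.0, -0.148, 0.989, 0.0]
contact_force: [-1.0, -0.1, 0.1]
width: 0.0213
gripper_force: 59.9
```

Call:
drive_tool(deltas=[{"linear":[0,0,-0.7],"twist":0,"claw":0},{"linear":[0,0,-1.4],"twist":0,"claw":0},{"linear":[0,0,-2],"twist":0,"claw":0}])

```text
clock: 8.88
position: [0.6285, 0.0046, 0.2008]
ee_rot: [0.0, -0.148, 0.989, 0.0]
contact_force: [0.9, 0.1, -0.4]
width: 0.0213
gripper_force: 59.9
```

Call:
drive_tool(deltas=[{"linear":[0,0,-0.7],"twist":0,"claw":0},{"linear":[0,0,-1.4],"twist":0,"claw":0},{"linear":[0,0,-2],"twist":0,"claw":0}])

```text
clock: 9.13
position: [0.6285, 0.0046, 0.1988]
ee_rot: [-0.0, -0.148, 0.989, 0.0]
contact_force: [0.1, -0.2, 0.3]
width: 0.0214
gripper_force: 59.9
```

Call:
drive_tool(deltas=[{"linear":[0,0,-0.7],"twist":0,"claw":0},{"linear":[0,0,-1.4],"twist":0,"claw":0},{"linear":[0,0,-2],"twist":0,"claw":0}])

```text
clock: 9.38
position: [0.6287, 0.0047, 0.1978]
ee_rot: [0.0, -0.148, 0.989, -0.0]
contact_force: [-1.2, -0.0, 6.3]
width: 0.0213
gripper_force: 60.9
```

Call:
drive_tool(deltas=[{"linear":[0,0,0],"twist":0,"claw":0},{"linear":[0,0,0],"twist":0,"claw":0}])

```text
clock: 9.55
position: [0.6287, 0.0047, 0.1977]
ee_rot: [0.0, -0.148, 0.989, -0.0]
contact_force: [-1.0, 0.4, 5.7]
width: 0.0213
gripper_force: 60.9
```

Call:
drive_tool(deltas=[{"linear":[0,0,-0.5],"twist":0,"claw":0},{"linear":[0,0,-0.5],"twist":0,"claw":0}])

```text
clock: 9.72
position: [0.6287, 0.0047, 0.1971]
ee_rot: [0.0, -0.148, 0.989, -0.0]
contact_force: [-1.5, 0.0, 5.8]
width: 0.0213
gripper_force: 60.9
```

```bash
python3 - <<'E'
from h import *
s=sensors.get_state();print(s['position'],s['contact_force'],s['moment'],s['clock'])
a,m=snap('wrist','w6.png');b,n=snap('side','s6.png')
c=cv2.resize(a[150:250,190:330],(0,0),fx=4,fy=4,interpolation=cv2.INTER_CUBIC)
d=cv2.resize(b[125:215,225:305],(0,0),fx=2.9,fy=5,interpolation=cv2.INTER_CUBIC)
o=np.zeros((450,800,3),np.uint8);o[:400,:560]=c[...,::-1];o[:450,565:565+232]=d[...,::-1];cv2.imwrite('pics/z6.png',o)
E
```

```text
[0.62866394 0.00465943 0.19709325] [-1.50146234  0.02601932  5.80125474] [ 0.07149985  0.33839755 -0.04843264] 9.7167
```

View pics/z6.png

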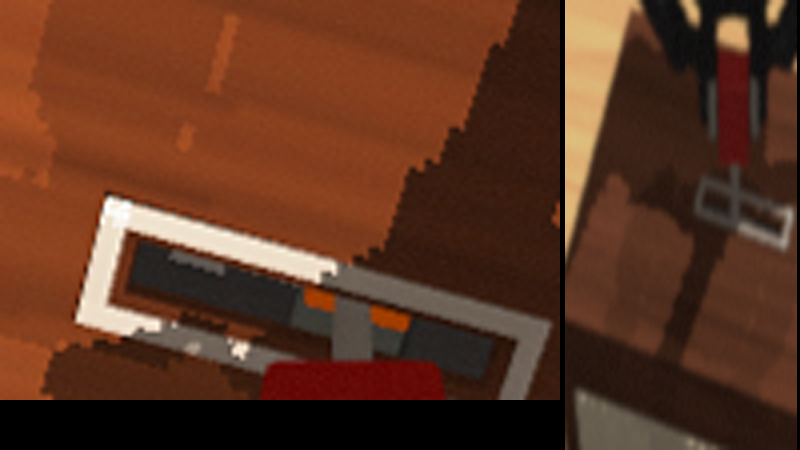

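Rod is down in the slot right on the orange tab, and it's yielding (0.6 mm with no force rise). Keep pressing gently.

Call:
drive_tool(deltas=[{"linear":[0,0,-0.5],"twist":0,"claw":0},{"linear":[0,0,-1],"twist":0,"claw":0}])

```text
clock: 9.98
position: [0.6287, 0.0047, 0.1962]
ee_rot: [0.0, -0.148, 0.989, -0.0]
contact_force: [-0.8, -0.1, 4.8]
width: 0.0212
gripper_force: 61.0
```

Call:
drive_tool(deltas=[{"linear":[0,0,-0.5],"twist":0,"claw":0},{"linear":[0,0,-1],"twist":0,"claw":0}])

```text
clock: 10.15
position: [0.6287, 0.0046, 0.1953]
ee_rot: [0.001, -0.148, 0.989, -0.0]
contact_force: [-0.6, -0.1, 6.6]
width: 0.0212
gripper_force: 61.0
```

Call:
drive_tool(deltas=[{"linear":[0,0,-0.5],"twist":0,"claw":0},{"linear":[0,0,-1],"twist":0,"claw":0}])

```text
clock: 10.32
position: [0.6287, 0.0047, 0.1943]
ee_rot: [0.001, -0.148, 0.989, -0.0]
contact_force: [-2.3, 0.7, 7.4]
width: 0.0212
gripper_force: 61.1
```

Call:
drive_tool(deltas=[{"linear":[0,0,-0.5],"twist":0,"claw":0},{"linear":[0,0,-1],"twist":0,"claw":0}])

```text
clock: 10.48
position: [0.6287, 0.0047, 0.1934]
ee_rot: [0.001, -0.148, 0.989, -0.0]
contact_force: [-1.8, 0.6, 6.5]
width: 0.0215
gripper_force: 61.1
```

```bash
python3 - <<'E'
from h import *
m0=eyes.camera_model('side')
a,m=snap('wrist','w7.png');b,n=snap('side','s7.png');t,_=snap('top','t7.png')
p=cv2.imread('pics/s6.png')[:,:,::-1]; d=np.abs(b.astype(int)-p).sum(2); ys,xs=np.nonzero(d>60);print('side diff',len(xs),(xs.min(),xs.max(),ys.min(),ys.max()) if len(xs) else '')
q=cv2.imread('pics/w6.png')[:,:,::-1]
def red(im,x0,x1):
    k=(im[...,0]>60)&(im[...,1]<40)&(im[...,2]<40);y,x=np.nonzero(k);return y.min(),y.max(),x.min(),x.max(),k.sum()
print(red(q,0,0),red(a,0,0),red(cv2.imread('pics/w3.png')[:,:,::-1],0,0))
s=sensors.get_state();print(s['position'],s['contact_force'])
E
```

```text
side diff 2379 (np.int64(0), np.int64(322), np.int64(0), np.int64(415))
(np.int64(95), np.int64(365), np.int64(132), np.int64(505), np.int64(12175)) (np.int64(95), np.int64(366), np.int64(127), np.int64(509), np.int64(12199)) (np.int64(109), np.int64(337), np.int64(0), np.int64(449), np.int64(11257))
[0.62869923 0.00468532 0.1933574 ] [-1.12470263 -0.57162769  6.85471903]
```

Call:
drive_tool(deltas=[{"linear":[0,0,-0.5],"twist":0,"claw":0},{"linear":[0,0,-1],"twist":0,"claw":0}])

```text
clock: 10.8
position: [0.6287, 0.0047, 0.1925]
ee_rot: [0.001, -0.148, 0.989, -0.0]
contact_force: [-2.3, -0.1, 5.9]
width: 0.0213
gripper_force: 61.1
```

Call:
drive_tool(deltas=[{"linear":[0,0,-0.5],"twist":0,"claw":0},{"linear":[0,0,-1],"twist":0,"claw":0}])

```text
clock: 10.97
position: [0.6287, 0.0047, 0.1908]
ee_rot: [0.0, -0.148, 0.989, -0.0]
contact_force: [-0.8, 0.2, 5.0]
width: 0.0214
gripper_force: 60.9
```

```bash
python3 - <<'E'
from h import *
b,n=snap('side','s8.png')
p=cv2.imread('pics/s7.png')[:,:,::-1]; d=np.abs(b.astype(int)-p).sum(2)[150:260,200:370]; ys,xs=np.nonzero(d>60);print(len(xs),xs.mean()+200,ys.mean()+150,ys.max()+150)
s=sensors.get_state();print(s['position'],s['contact_force'])
E
```

```text
2390 273.8008368200837 227.78535564853559 253
[0.62863485 0.00465315 0.19063104] [-0.75104837 -0.36901954  4.44789779]
```

Drawer moved. Lift out straight.

Call:
drive_tool(deltas=[{"linear":[0,0,3],"twist":0,"claw":0},{"linear":[0,0,10],"twist":0,"claw":0},{"linear":[0,0,20],"twist":0,"claw":0},{"linear":[0,0,30],"twist":0,"claw":0},{"linear":[0,0,42],"twist":0,"claw":0},{"linear":[0,0,58],"twist":0,"claw":0},{"linear":[0,0,75],"twist":0,"claw":0},{"linear":[0,0,75],"twist":0,"claw":0}])

```text
clock: 11.68
position: [0.6303, 0.0045, 0.2696]
ee_rot: [0.003, -0.148, 0.989, -0.001]
contact_force: [0.4, 1.1, -0.4]
width: 0.0216
gripper_force: 60.3
```

Call:
drive_tool(deltas=[{"linear":[-7,12,0],"twist":0,"claw":0},{"linear":[-22,37,0],"twist":0,"claw":0},{"linear":[-40,67,0],"twist":0,"claw":0},{"linear":[-58,98,0],"twist":0,"claw":0},{"linear":[-76,128,0],"twist":0,"claw":0},{"linear":[-94,158,0],"twist":0,"claw":0},{"linear":[-112,189,0],"twist":0,"claw":0},{"linear":[-130,219,-10],"twist":0,"claw":0},{"linear":[-146,246,-25],"twist":0,"claw":0},{"linear":[-155,262,-40],"twist":0,"claw":0},{"linear":[-160,270,-53],"twist":0,"claw":0},{"linear":[-160,270,-55],"twist":0,"claw":0}])

```text
clock: 12.68
position: [0.4639, 0.2759, 0.2069]
ee_rot: [-0.004, -0.149, 0.989, -0.0]
contact_force: [-0.1, -0.5, -1.0]
width: 0.0213
gripper_force: 60.3
```

Call:
drive_tool(deltas=[{"linear":[0,0,0],"twist":0,"claw":0},{"linear":[0,0,0],"twist":0,"claw":0},{"linear":[0,0,0],"twist":0,"claw":0}])

```text
clock: 12.93
position: [0.4693, 0.2742, 0.211]
ee_rot: [0.001, -0.147, 0.989, 0.0]
contact_force: [-0.7, -0.6, -0.9]
width: 0.0215
gripper_force: 60.2
```

```bash
python3 - <<'E'
from h import *
import pickle
s=sensors.get_state();print(s['position'],s['ee_rot'],s['contact_force'],s['clock'])
a,m=snap('wrist','w9.png');b,n=snap('side','s9.png');t,q=snap('top','t9.png')
pickle.dump((m,n),open('w9.pkl','wb'))
for z in(.08,.1):print(proj(m,[.4685,.275,z]),proj(n,[.4685,.275,z]))
c=cv2.resize(a[145:255,210:330],(0,0),fx=4,fy=4,interpolation=cv2.INTER_CUBIC)
d=cv2.resize(b[160:250,120:180],(0,0),fx=5,fy=5,interpolation=cv2.INTER_CUBIC)
e=cv2.resize(b[120:255,200:370],(0,0),fx=.9,fy=.9)
o=np.zeros((600,800,3),np.uint8);o[:440,:480]=c[...,::-1];o[:450,485:785]=d[...,::-1];o[445:445+e.shape[0],:e.shape[1]]=e[...,::-1];cv2.imwrite('pics/z9.png',o)
E
```

```text
[0.46930198 0.27417026 0.21098204] [ 6.26705767e-04 -1.47043090e-01  9.89129888e-01  3.77058204e-05] [-0.71191768 -0.61041153 -0.91393306] 12.9333
[279.38361316 207.23347316] [142.9051587  207.41295543]
[279.48765085 213.79600604] [140.73177235 202.18545284]
```

View pics/z9.png

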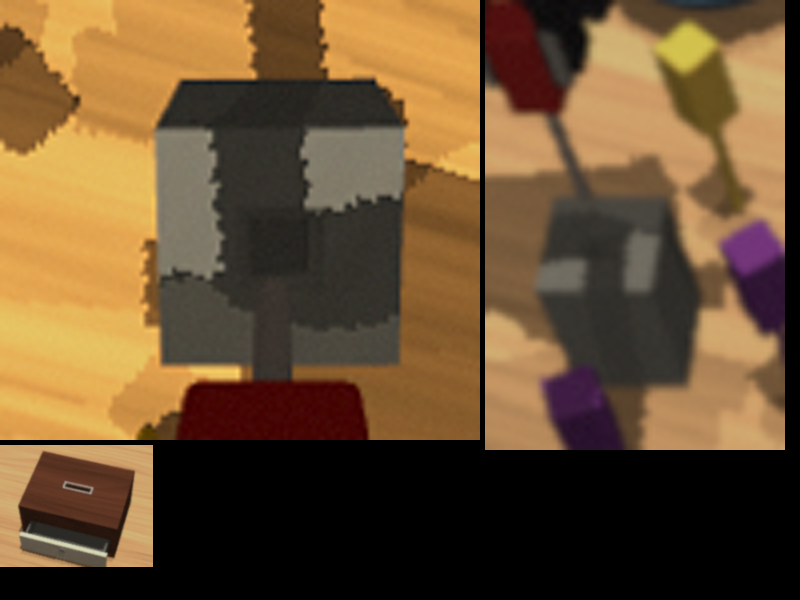

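Drawer is open in the side view; the rod tip is nearly over the hole (tip (278,218), hole (280,206), the gap explained by height). Insert slowly.

Call:
drive_tool(deltas=[{"linear":[0,0.8,-4],"twist":0,"claw":0},{"linear":[0,0.8,-8],"twist":0,"claw":0},{"linear":[0,0.8,-12],"twist":0,"claw":0},{"linear":[0,0.8,-16],"twist":0,"claw":0},{"linear":[0,0.8,-20],"twist":0,"claw":0},{"linear":[0,0.8,-23],"twist":0,"claw":0}])

```text
clock: 13.58
position: [0.4683, 0.2753, 0.1865]
ee_rot: [-0.0, -0.148, 0.989, -0.0]
contact_force: [0.5, -0.4, -0.7]
width: 0.021
gripper_force: 60.2
```

Call:
drive_tool(deltas=[{"linear":[0,0,-2],"twist":0,"claw":0},{"linear":[0,0,-4],"twist":0,"claw":0}])

```text
clock: 13.75
position: [0.4684, 0.2755, 0.183]
ee_rot: [-0.0, -0.148, 0.989, 0.0]
contact_force: [-0.5, -0.6, 1.2]
width: 0.0211
gripper_force: 60.2
```

Call:
drive_tool(deltas=[{"linear":[0,0,-2],"twist":0,"claw":0},{"linear":[0,0,-4],"twist":0,"claw":0}])

```text
clock: 13.92
position: [0.4686, 0.2755, 0.1792]
ee_rot: [0.0, -0.148, 0.989, 0.0]
contact_force: [0.4, 0.2, -0.5]
width: 0.0209
gripper_force: 60.3
```

Call:
drive_tool(deltas=[{"linear":[0,0,-2],"twist":0,"claw":0},{"linear":[0,0,-4],"twist":0,"claw":0}])

```text
clock: 14.08
position: [0.4686, 0.2755, 0.1752]
ee_rot: [0.0, -0.148, 0.989, 0.0]
contact_force: [0.5, 0.0, -0.7]
width: 0.0215
gripper_force: 60.2
```

Call:
drive_tool(deltas=[{"linear":[0,0,-2],"twist":0,"claw":0},{"linear":[0,0,-4],"twist":0,"claw":0},{"linear":[0,0,-6],"twist":0,"claw":0}])

```text
clock: 14.33
position: [0.4685, 0.2755, 0.1691]
ee_rot: [0.0, -0.148, 0.989, 0.0]
contact_force: [0.3, -0.4, -1.1]
width: 0.0216
gripper_force: 60.3
```

Call:
drive_tool(deltas=[{"linear":[0,0,-3],"twist":0,"claw":0},{"linear":[0,0,-6],"twist":0,"claw":0},{"linear":[0,0,-9],"twist":0,"claw":0}])

```text
clock: 14.58
position: [0.4685, 0.2754, 0.16]
ee_rot: [-0.0, -0.148, 0.989, 0.0]
contact_force: [-0.7, -0.1, -0.3]
width: 0.021
gripper_force: 60.3
```

Call:
drive_tool(deltas=[{"linear":[0,0,-4],"twist":0,"claw":0},{"linear":[0,0,-8],"twist":0,"claw":0},{"linear":[0,0,-12],"twist":0,"claw":0}])

```text
clock: 14.83
position: [0.4684, 0.2754, 0.1479]
ee_rot: [-0.0, -0.148, 0.989, 0.0]
contact_force: [-0.8, 1.2, -1.2]
width: 0.0209
gripper_force: 60.2
```

Call:
drive_tool(deltas=[{"linear":[0,0,-4],"twist":0,"claw":0},{"linear":[0,0,-8],"twist":0,"claw":0},{"linear":[0,0,-12],"twist":0,"claw":0}])

```text
clock: 15.08
position: [0.4685, 0.2755, 0.1359]
ee_rot: [-0.0, -0.148, 0.989, 0.0]
contact_force: [-0.4, 0.4, -0.5]
width: 0.0212
gripper_force: 60.2
```

Going in cleanly. Commanded z ≈ 0.136.

Call:
drive_tool(deltas=[{"linear":[0,0,-4],"twist":0,"claw":0},{"linear":[0,0,-8],"twist":0,"claw":0},{"linear":[0,0,-12],"twist":0,"claw":0}])

```text
clock: 15.33
position: [0.4685, 0.2755, 0.1239]
ee_rot: [0.0, -0.148, 0.989, 0.0]
contact_force: [-0.4, 0.3, -0.4]
width: 0.0213
gripper_force: 60.2
```

Call:
drive_tool(deltas=[{"linear":[0,0,-2],"twist":0,"claw":0},{"linear":[0,0,-4],"twist":0,"claw":0},{"linear":[0,0,-6],"twist":0,"claw":0}])

```text
clock: 15.58
position: [0.4686, 0.2755, 0.1182]
ee_rot: [0.0, -0.148, 0.989, 0.0]
contact_force: [-1.0, 0.5, -0.7]
width: 0.0214
gripper_force: 60.2
```

Call:
drive_tool(deltas=[{"linear":[0,0,-1.5],"twist":0,"claw":0},{"linear":[0,0,-3],"twist":0,"claw":0}])

```text
clock: 15.75
position: [0.4686, 0.2755, 0.1153]
ee_rot: [0.0, -0.148, 0.989, 0.0]
contact_force: [-0.4, 0.5, 0.1]
width: 0.0214
gripper_force: 60.2
```

Call:
drive_tool(deltas=[{"linear":[0,0,-1.5],"twist":0,"claw":0},{"linear":[0,0,-3],"twist":0,"claw":0}])

```text
clock: 15.92
position: [0.4686, 0.2755, 0.1123]
ee_rot: [0.0, -0.148, 0.989, 0.0]
contact_force: [0.3, -0.3, -0.5]
width: 0.0216
gripper_force: 60.2
```

Call:
drive_tool(deltas=[{"linear":[0,0,-1.5],"twist":0,"claw":0},{"linear":[0,0,-3],"twist":0,"claw":0}])

```text
clock: 16.08
position: [0.4686, 0.2755, 0.1093]
ee_rot: [0.0, -0.148, 0.989, 0.0]
contact_force: [-0.4, -0.2, -0.8]
width: 0.0212
gripper_force: 60.2
```

Call:
drive_tool(deltas=[{"linear":[0,0,-1.5],"twist":0,"claw":0},{"linear":[0,0,-3],"twist":0,"claw":0}])

```text
clock: 16.25
position: [0.4685, 0.2755, 0.1062]
ee_rot: [0.0, -0.148, 0.989, 0.0]
contact_force: [-0.2, 0.5, -0.2]
width: 0.0215
gripper_force: 60.2
```

Call:
drive_tool(deltas=[{"linear":[0,0,-1],"twist":0,"claw":0},{"linear":[0,0,-2],"twist":0,"claw":0}])

```text
clock: 16.42
position: [0.4685, 0.2754, 0.1042]
ee_rot: [-0.0, -0.148, 0.989, 0.0]
contact_force: [-0.1, -0.3, -0.6]
width: 0.0214
gripper_force: 60.2
```

Call:
drive_tool(deltas=[{"linear":[0,0,-0.5],"twist":0,"claw":0},{"linear":[0,0,-1],"twist":0,"claw":0}])

```text
clock: 16.58
position: [0.4685, 0.2755, 0.104]
ee_rot: [0.0, -0.148, 0.989, 0.0]
contact_force: [-1.9, -0.9, 8.1]
width: 0.0212
gripper_force: 61.1
```

Call:
drive_tool(deltas=[{"linear":[0,0,-0.5],"twist":0,"claw":0},{"linear":[0,0,-1],"twist":0,"claw":0}])

```text
clock: 16.75
position: [0.4686, 0.2755, 0.104]
ee_rot: [0.0, -0.148, 0.989, 0.0]
contact_force: [-3.9, -1.7, 14.4]
width: 0.0212
gripper_force: 61.9
```

Seated at the same height as originally grasped. Ease off, release, rise.

Call:
drive_tool(deltas=[{"linear":[0,0,1.8],"twist":0,"claw":0},{"linear":[0,0,1.8],"twist":0,"claw":0.3},{"linear":[0,0,1.8],"twist":0,"claw":0.5},{"linear":[0,0,1.8],"twist":0,"claw":0.6},{"linear":[0,0,1.8],"twist":0,"claw":0.6},{"linear":[0,0,1.8],"twist":0,"claw":0.6},{"linear":[0,0,20],"twist":0,"claw":0.6},{"linear":[0,0,50],"twist":0,"claw":0.6},{"linear":[0,0,85],"twist":0,"claw":0.6},{"linear":[0,0,120],"twist":0,"claw":0.6},{"linear":[0,0,140],"twist":0,"claw":0.6},{"linear":[0,0,140],"twist":0,"claw":0.6}])

```text
clock: 17.75
position: [0.4712, 0.2767, 0.2476]
ee_rot: [0.005, -0.148, 0.989, 0.001]
contact_force: [0.1, -0.0, -0.0]
width: 0.0516
gripper_force: 0.0
```

Call:
drive_tool(deltas=[{"linear":[0,0,0],"twist":0,"claw":0.6},{"linear":[0,0,0],"twist":0,"claw":0.6}])

```text
clock: 17.92
position: [0.4678, 0.2752, 0.2412]
ee_rot: [-0.001, -0.148, 0.989, -0.0]
contact_force: [-1.3, 0.2, -0.6]
width: 0.0515
gripper_force: 0.0
```

```bash
python3 - <<'E'
from h import *
from scipy.optimize import minimize
im,m=snap('wrist','w10.png');a=im[:,:,::-1].astype(int)
k=((a[...,2]>55)&(a[...,1]<40)&(a[...,0]<40)).astype(np.uint8);k[:180]=0;k[240:]=0;k[:,:250]=0;k[:,:320][:, :250]=0;k[:,320:]=0
K=cv2.resize(k,(2240,1680),interpolation=cv2.INTER_NEAREST)
def sil(p):
    c,s=np.cos(p[2]),np.sin(p[2])
    P=[proj(m,[p[0]+.011*(c*i-s*j),p[1]+.011*(s*i+c*j),z+p[3]]) for z in(.08,.13) for i in(-1,1) for j in(-1,1)]
    o=np.zeros((1680,2240),np.uint8);cv2.fillConvexPoly(o,np.int32(cv2.convexHull(np.float32(P))*4+2),1);return o
x0=np.array([.4685,.275,.29,0]);r=minimize(lambda p:np.sum(sil(p)!=K),x0,method='Nelder-Mead',options=dict(initial_simplex=np.vstack([x0,x0+np.diag([.006,.006,.1,.006])])))
print(r.x,r.fun,K.sum());print(sensors.get_state()['position'],sensors.get_state()['contact_force'])
# side: everything but drawer vs first picture
b,n=snap('side','s10.png');p=cv2.imread('pics/side.png')[:,:,::-1];d=(np.abs(b.astype(int)-p).sum(2)>90)
print('brush',d[175:225,395:475].sum(),'tin',d[290:330,385:425].sum(),'dish',d[125:165,140:170].sum(),'drawer',d[185:260,215:340].sum())
E
```

```text
[ 0.46815007  0.27500755  0.28778366 -0.00360485] 968.0 17200
[0.467489   0.27502077 0.24058881] [ 0.60297111 -0.21211908  0.38850234]
brush 0 tin 0 dish 293 drawer 2985
```

```bash
python3 -c "
from h import *
print(manip.sign_off())"
```

```text
the job is handed in; nothing more can be done
None
```

I pressed the hidden tab through the slot and the drawer popped open and was still open in later pictures; the pin is back upright and fully home in its stand, and I handed the job in at about 18 s, with contact forces that I read staying under 8 N at the cabinet.

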